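# Lock the quarter-turn box stop into the packing jig

## Task

Fit the box stop into the packing jig: lift it out of its wooden rest, pass its steel crossbar down through the slot in the jig's top plate, push it down gently against the sprung pad below, give it a quarter turn (either way) and let it rise so that the crossbar sits locked in the notches under the plate, with the paddle standing upright and square across the slot; then let go. Do not force it: the plate may be clamped a up to a centimetre off its middle position, so feel for the slot with light pressure. Leave the carton on the jig and the other things on the table where they are.

Things in the scene. Friction and masses are not known exactly. Their poses are not given: they have to be found in the camera images.
- jig: Packing jig: grey-painted metal bed fixed to the table, 100 mm (its x) by 240 mm (its y), 40 mm high, with an upright end fence 30 mm higher at its +y end and a steel slotted plate, flush with the bed's top, near its -y end. Origin: centre of the underside; z up.
- jig_slot (a point): Middle position of the plate's slot, level with the plate's top face, 40 mm above the table, 66 mm from the jig's origin along its -y; axes as the jig's. Slot: 39 mm long (y), 12 mm wide (x). The plate is clamped immovably up to 11 mm to either side of this point along x; this pose does not show how far. Along y it is exact.
- jig_notch (a point): Point 5 mm below jig_slot: ceiling of two notches in the plate's underside, 16 mm wide (y), 3 mm deep, running from the slot's middle outward along +x and -x. The rest of the underside is 8 mm below the top face. To turn, the crossbar's underside must be over 17 mm, better 20 mm, below the top face; let rise crosswise into the notches, it ends 14 mm below.
- jig_pad (a point): Centre of the top of the sprung steel pad under the slot, when free: 12 mm below the plate's top face (this point stays there). The pad, 58 by 70 mm, yields straight down by at most 12 mm, with 5 N at first touch and 1 N more per mm, and lifts whatever is let rise.
- rest: Wooden block fixed to the table, 64 mm (its x) by 46 mm by 24 mm high, with a pocket 36 by 13 mm, 12 mm deep, in its top in which the stop stands upright. Origin: centre of the underside; z up.
- stop_paddle (a point): Centre of the grey plastic paddle of the loose box stop: 36 (x) by 12 (y) by 46 mm (z), gripped by its two broad faces. Below it a round steel flange 28 mm wide, 5 mm thick, whose top is 23 mm below this point, a shank 8 mm thick, and the crossbar. Stop 80 mm high in all, about 0.12 kg; z up.
- stop_foot (a point): Centre of the underside of the stop's steel crossbar, 57 mm below the paddle's centre; same axes. Crossbar 32 mm long (x, parallel to the paddle), 9 mm wide (y), 9 mm high, with flat foot and rounded top.
- goods_box: Small pale carton, 64 by 81 by 41 mm, lying loose on the jig's bed between the slotted plate and the fence; bystander. Origin: centre of its underside.
- tape_measure: Orange tape measure, 37 by 73 by 56 mm, on the table; bystander. Origin: centre of its underside.
- squeegee_card: Blue squeegee card, 55 by 85 by 12 mm, on the table; bystander. Origin: centre of its underside.
- marker_black: White marker pen with a black cap, 16 by 123 by 17 mm, on the table; bystander. Origin: centre of its underside.
Things that resemble listed ones, but are neither listed nor needed, are in the scene too. What is shaped like the part that bears stop_paddle but purple or yellow is not meant.

How it is judged (in metres and radians):
On the way, in this order (a step that is already met when the one before it is completed fails the run):
1. the stop is lifted out of its rest (z of stop_foot in the frame of rest above 0.035 m), for 0.1 s.
2. the crossbar, in line with the slot, is passed through it to below the plate (z of stop_foot in the frame of jig below 0.0238 m and horizontal distance between stop_foot and jig_slot below 0.017 m and angle between the x axis of stop_foot and the y axis of jig, either way round below 0.3 rad), for 0.02 s.
At the end, for the whole second after the job is handed in: The crossbar is under the plate, within 0.26 rad of square across the slot, risen into the notches (underside 12.5 to 15.2 mm below the plate's top face), within 17 mm of the slot's middle position; the stop stands upright within 0.12 rad, at rest and released (z of stop_foot in the frame of jig between 0.0248 and 0.0275 m and horizontal distance between stop_foot and jig_slot below 0.017 m and angle between the x axis of stop_foot and the x axis of jig, either way round below 0.26 rad and angle between stop_foot's own z axis and vertical below 0.12 rad and linear speed of stop below 0.02 m/s); the robot touches nothing.
It fails at once if the stop is forced against the jig (more than 40 N between them) (contact force between stop and jig above 40 N).
It fails at once if the carton on the jig is shifted by more than 15 mm (distance of goods_box from where it was at the start of the episode above 0.015 m).
It fails at once if another thing on the table is shifted by more than 20 mm (distance of any of tape_measure, squeegee_card, marker_black from where it was at the start of the episode above 0.02 m).
It also fails if it takes over 72 s, if anything falls off the work surface, if the arm or the gripper's body presses on something with over 40 N, if the wrist force passes 120 N, or if a joint passes its speed limit or range.

## Robot

A 7-joint arm with a two-finger parallel gripper is mounted at the origin on a cart in front of the work surface, level with it; the furniture and walls round the work are solid. World frame = base frame: x ahead of the robot, y to its left, z up, the work surface at z = 0. Lengths are in mm, angles in rad, forces in N, time in s.
With the tool pointing down it reaches from about 400 to 875 mm from the base axis. Payload 4.4 kg.
Tool frame: the origin (TCP) lies midway between the tips of the shut fingers; the grasp point (between the pads) lies 19 mm behind it; z points along the fingers, y is the direction in which the jaws open and shut (so a half turn about z gives the same grasp; the last joint's range is limited). The gripper opens to 85 mm and grips with 20 to 120 N. Pads are 22 mm wide; open, the fingers measure 114 mm over their backs; the gripper's body (76 mm by 85 mm) begins 54 mm behind the grasp point. The pads swing forward as they close: fully open they stand 13 mm farther back than shut.
Start: joints at [-1.174, 0.628, 0.038, 1.517, -0.027, 0.996, -0.02], TCP at [290.176, 581.649, 231.313] pointing down, gripper open.
Joint ranges: [-3.06, 3.06], [-0.37, 2.12], [-1.25, 1.32], [0.18, 2.47], [-1.1, 4.24], [0.23, 1.98], [-2.94, 2.94]. Speed limits (rad/s): [2.57, 2.57, 3.14, 3.14, 3.14, 3.14, 3.14].

## Interface

Orientations are given as [roll, pitch, yaw] about the fixed x, y, z axes, in that order (R = Rz(yaw) Ry(pitch) Rx(roll)).
In Python, from cell import ctrl, vision gives the robot as it stands.
- The arm moves only by the tool play_rows, never from a script. Its arguments are lists of equal length, an entry for each row: "slide": the shift along the tool's x, y, z in mm, a list of three; "turn": the turn about the tool's z in rad; "fingers": the opening, from 0 (shut) to 1 (fully open). A call has 1 to 5 rows; each row is the pose to reach, as a shift and turn from the pose measured when the call began, along the tool's axes at that moment; what a row does not reach only later rows make up. A row lasts 1/8 s, in which the tool goes at most 62.5 mm and 10.7 degrees, less where a joint would pass 70% of its speed; a pose out of reach is approached as far as the arm can. A call with a gripper value outside its range is refused whole. The fingers move at their own pace and stop on an object; the grip force is fixed at half the most. Time passes only in rows, so rows that repeat a pose let the fingers close. It gives the time, the measured TCP pose, the force and the opening at its end, in the units of the state.
- ctrl.read_state(): the state, without advancing time (a new reading comes with each control period).
- vision.get_image(name): name is "side" or "top"; returns (picture, depth): 400x640x3 uint8, blue, green, red; 400x640 float32, mm along the optical axis (not along the pixel's ray), 0 where there is no reading.
- vision.camera_params(name): a dict with "fx", "fy", "cx", "cy" (pixels), "dist_coeffs" ([k1, k2, p1, p2, k3] as OpenCV has them; the pictures are not rectified), "position" and "rotation" of the camera in the world. Camera axes: x right, y up, looking along -z (the intrinsics and any distortion apply to the point x, -y, -z); pixel columns grow to the right and rows downward; lengths in mm; the calibration is good to about 2 mm. A picture is of the moment at which its call begins. camera_params takes no time and is no camera call.
- ctrl.finish_job(): hands the job in, once; it reports no verdict.
The state is a dict: "clock": time; "qpos": joint angles; "qd": joint speeds; "tau": joint torques, N m; "eef_pos": TCP position; "tool_rot": TCP orientation; "force": force on the tool from outside, world axes, zero at the start; "torque": the same for the moment, N m; "width": finger opening in mm.
Only numpy, scipy, OpenCV 4.12 (cv2) and the standard library are available. Lean on these libraries where they do the work, as an engineer would, in place of code of your own. Each camera call takes 0.05 s, during which the arm holds its last target.

## Working session

There is one attempt and no reset: what is moved stays moved. The work goes in short steps, Python scripts to look and compute and a tool call to move; the robot and the scene stay as the last step left them, time stands still between calls to the robot, and variables do not carry over. Pictures are saved under pics/ and viewed, and the job is handed in when it is done.

Besides the shell and the picture viewer there is one more tool, called after ">>>" in YAML: its name, and indented under it one key for each argument. play_rows: Moves the arm, as the interface text tells. Its arguments: {"type":"object","properties":{"slide":{"type":"array"},"turn":{"type":"array"},"fingers":{"type":"array"}},"required":["slide","turn","fingers"]}

```bash
ls; mkdir -p pics; python3 - <<'E'
from cell import ctrl, vision
import cv2, numpy as np
s=ctrl.read_state(); print({k:np.round(v,3).tolist() for k,v in s.items()})
for n in ("top","side"):
    im,d=vision.get_image(n); cv2.imwrite(f"pics/{n}0.png",im); np.save(f"{n}0_d.npy",d); np.save(f"{n}0.npy",im)
    print(n,vision.camera_params(n))
E
```

```text
pics
{'clock': 0.0, 'qpos': [-1.174, 0.629, 0.038, 1.518, -0.027, 0.996, -0.02], 'qd': [0.0, -0.001, 0.001, -0.002, 0.0, -0.001, 0.001], 'tau': [0.001, -56.339, 1.227, -19.345, 0.011, 0.011, -0.0], 'eef_pos': [289.874, 581.065, 230.389], 'tool_rot': [-3.14, 0.0, 2.679], 'force': [0.175, -1.172, 1.261], 'torque': [-0.008, -0.029, 0.098], 'width': 85.401}
top {'fx': 412.7309947615131, 'fy': 412.7309947615131, 'cx': 315.9583105419029, 'cy': 198.8337687031777, 'dist_coeffs': array([0.0014904, 0.       , 0.       , 0.       , 0.       ]), 'position': array([ 418.76511623,   36.53124989, 1098.9669059 ]), 'rotation': array([ 0.05943032, -0.03601227, -1.56237462])}
side {'fx': 511.8617050810559, 'fy': 511.8617050810559, 'cx': 321.86884407604487, 'cy': 199.26118753852072, 'dist_coeffs': array([-0.07237118,  0.        ,  0.        ,  0.        ,  0.        ]), 'position': array([  -27.23273019, -1015.4375197 ,   687.49468146]), 'rotation': array([ 1.09113924, -0.01711345, -0.44267375])}
```

View pics/top0.png

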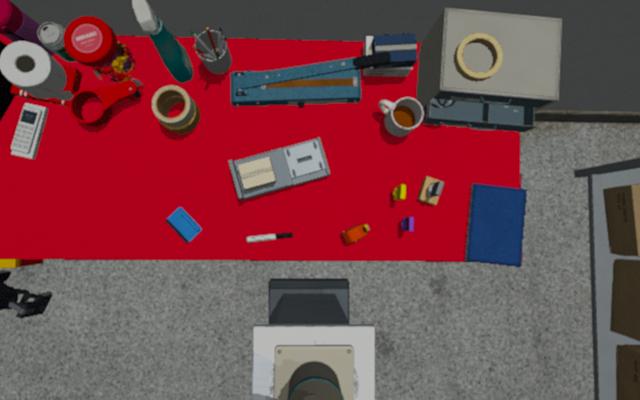

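View pics/side0.png

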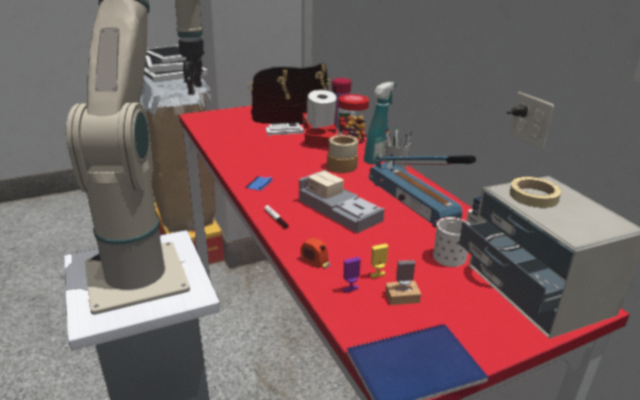

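```bash
python3 - <<'E'
import cv2, numpy as np
t=np.load("top0.npy"); s=np.load("side0.npy")
a=cv2.resize(t[130:250,220:460],None,fx=3.3,fy=3.3,interpolation=cv2.INTER_CUBIC); cv2.imwrite("pics/tc.png",a)
b=cv2.resize(s[160:310,290:440],None,fx=4,fy=4,interpolation=cv2.INTER_CUBIC); cv2.imwrite("pics/sc.png",b)
E
```

```text
(no output)
```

View pics/tc.png

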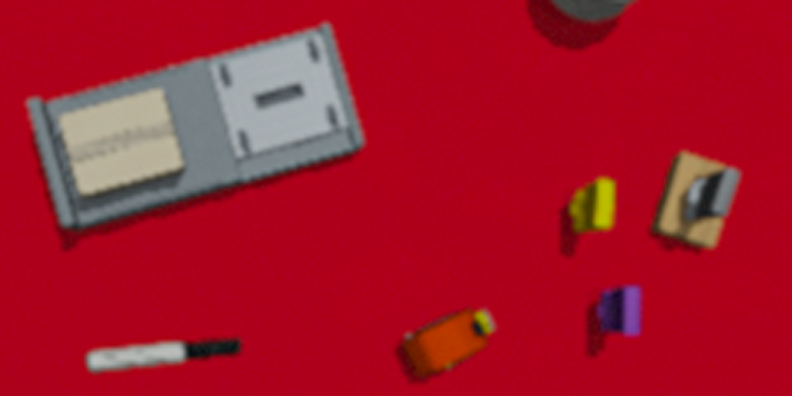

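View pics/sc.png

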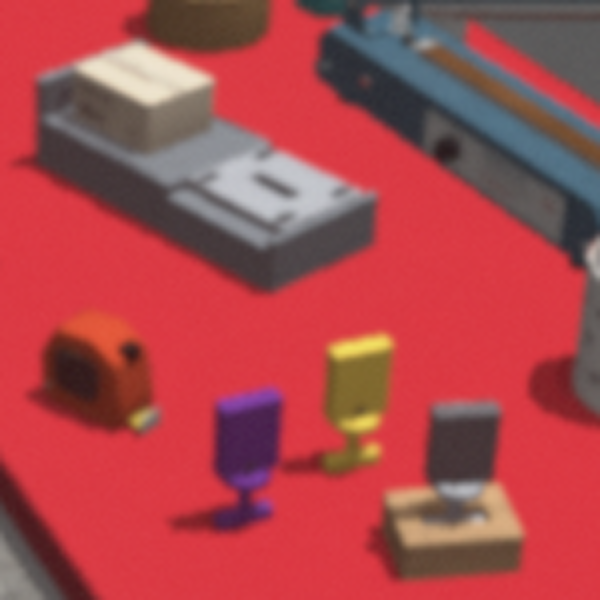

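```bash
cat > h.py <<'E'
import cv2, numpy as np
from scipy.spatial.transform import Rotation as R
from cell import ctrl, vision
def par(n):
    p=vision.camera_params(n); K=np.array([[p['fx'],0,p['cx']],[0,p['fy'],p['cy']],[0,0,1]])
    return K,np.array(p['dist_coeffs']),np.array(p['position']),R.from_euler('xyz',p['rotation']).as_matrix()
def rays(n,uv):
    K,D,P,M=par(n); q=cv2.undistortPoints(np.asarray(uv,float).reshape(-1,1,2),K,D).reshape(-1,2)
    return P,(M@np.c_[q[:,0],-q[:,1],-np.ones(len(q))].T).T   # unit optical depth
def onz(n,uv,z):
    P,d=rays(n,uv); return P+d*((z-P[2])/d[:,2])[:,None]
def cloud(n,dep):
    v,u=np.mgrid[0:400,0:640]; P,d=rays(n,np.c_[u.ravel(),v.ravel()])
    return (P+d*dep.ravel()[:,None]).reshape(400,640,3)
def proj(n,X):
    K,D,P,M=par(n); c=(np.asarray(X,float).reshape(-1,3)-P)@M; c=c*[1,-1,-1]
    return cv2.projectPoints(c.reshape(-1,1,3),np.zeros(3),np.zeros(3),K,D)[0].reshape(-1,2)
E
python3 - <<'E'
from h import *
for n,box in (("top",(380,170,455,240)),("side",(380,245,440,310))):
    im=np.load(n+"0.npy"); d=np.load(n+"0_d.npy"); C=cloud(n,d)
    x0,y0,x1,y1=box
    hsv=cv2.cvtColor(im,cv2.COLOR_BGR2HSV)
    g=np.zeros((400,640),bool); g[y0:y1,x0:x1]=1
    wood=g&(hsv[...,0]>8)&(hsv[...,0]<25)&(hsv[...,1]>60)&(hsv[...,1]<200)&(hsv[...,2]>100)
    grey=g&(hsv[...,1]<70)
    for nm,m in (("wood",wood),("grey",grey)):
        p=C[m]; print(n,nm,len(p),"z pct",np.percentile(p[:,2],[1,10,50,90,99]).round(1))
        if nm=="wood": p=p[abs(p[:,2]-24)<4]
        else: p=p[p[:,2]>76]if n=="top" else p[p[:,2]>30]
        if len(p)>4:
            r=cv2.minAreaRect(p[:,:2].astype(np.float32)); print(len(p),"mean",p.mean(0).round(1),r, cv2.boxPoints(r).round(1).tolist())
# jig
im=np.load("top0.npy"); d=np.load("top0_d.npy"); C=cloud("top",d)
hsv=cv2.cvtColor(im,cv2.COLOR_BGR2HSV)
g=np.zeros((400,640),bool); g[125:205,220:335]=1
m=g&(abs(C[...,2]-40)<6)
p=C[m]; print("jig bed",len(p),p[:,2].mean()); r=cv2.minAreaRect(p[:,:2].astype(np.float32)); print(r,cv2.boxPoints(r).round(1).tolist())
f=g&(hsv[...,1]<90)&(C[...,2]>64)&(C[...,2]<76); p=C[f]; print("fence",len(p),p.mean(0))
dark=g&(im.max(2)<90); dark=dark.astype(np.uint8)
k,l,st,ce=cv2.connectedComponentsWithStats(dark)
for i in range(1,k): print(st[i],ce[i].round(1), onz("top",[ce[i]],40).round(1))
for n in("top","side"):
  d=np.load(n+"0_d.npy"); C=cloud(n,d); print([C[a].round(1).tolist() for a in ((230,330),(220,280))] if n=="top" else C[235,340].round(1))
E
```

```text
top wood 256 z pct [-1.2 20.1 23.9 26.6 71.1]
221 mean [ 509.3 -297.4   24.1] ((510.5337219238281, -303.601806640625), (45.29658889770508, 64.87877655029297), 74.66485595703125) [[473.29998779296875, -316.8999938964844], [535.7999877929688, -334.0], [547.7999877929688, -290.29998779296875], [485.20001220703125, -273.20001220703125]]
top grey 165 z pct [ 6.8 42.8 78.2 93.  95.1]
86 mean [ 509.1 -301.7   89.7] ((510.23724365234375, -302.8287353515625), (12.269152641296387, 34.216339111328125), 71.93013763427734) [[492.1000061035156, -303.3999938964844], [524.5999755859375, -314.0], [528.4000244140625, -302.29998779296875], [495.8999938964844, -291.70001220703125]]
side wood 574 z pct [ 0.1 18.1 25.1 64.9 79.9]
346 mean [ 507.6 -310.7   24.5] ((511.0440673828125, -306.0731201171875), (49.51765823364258, 63.592811584472656), 71.08771514892578) [[472.8999938964844, -319.20001220703125], [533.0999755859375, -339.79998779296875], [549.0999755859375, -293.0], [489.0, -272.29998779296875]]
side grey 458 z pct [ 6.9 21.2 56.7 90.3 92.9]
357 mean [ 523.4 -302.5   66.2] ((583.6737670898438, -268
[... 743 characters left out ...]
[234 165   4  13  15] [235.8 171.1] [[551.3 205.2  40. ]]
[327 174   2   2   2] [327.5 174.5] [[545.4 -30.4  40. ]]
[317 177   6   2   6] [319.5 177.5] [[537.4  -9.8  40. ]]
[324 176   2   1   2] [324.5 176. ] [[541.4 -22.7  40. ]]
[238 179   1   2   2] [238.  179.5] [[529.6 199.1  40. ]]
[310 179   6   2   6] [312.5 179.5] [[532.    8.3  40. ]]
[241 181  35  15 132] [257.1 187.7] [[509.2 150.1  40. ]]
[303 181   6   2   6] [305.5 181.5] [[526.6  26.2  40. ]]
[239 183   2   5   5] [239.6 185. ] [[515.5 194.8  40. ]]
[296 183   6   2   6] [298.5 183.5] [[521.2  44.2  40. ]]
[239 185  56  15 104] [265.3 192.4] [[497.3 129.   40. ]]
[[401.9, -40.5, 0.7], [427.3, 92.5, -0.0]]
[507.6 -23.7  -0.6]
```

```bash
python3 - <<'E'
from h import *
def slot(n,box):
    im=np.load(n+"0.npy"); g=im.mean(2); x0,y0,x1,y1=box
    s=g[y0:y1,x0:x1]; bg=np.median(s); w=np.clip(bg-s-12,0,None)
    print(n,bg,s.min()); 
    m=(w>0).astype(np.uint8); k,l,st,ce=cv2.connectedComponentsWithStats(m)
    i=1+np.argmax(st[1:,4]); w=w*(l==i); v,u=np.mgrid[y0:y1,x0:x1]
    P=onz(n,np.c_[u.ravel(),v.ravel()],40); W=w.ravel(); c=(P*W[:,None]).sum(0)/W.sum(); q=(P-c)[:,:2]
    C=(q*W[:,None]).T@q/W.sum(); e,V=np.linalg.eigh(C); print(st[i],c.round(1),"len,w",np.sqrt(12*e),"ang",np.degrees(np.arctan2(V[1,1],V[0,1])))
    return c
slot("top",(290,150,318,168)); slot("side",(350,200,368,213))
im=np.load("side0.npy"); print(im[198:214,346:374].mean(2).astype(int))
im=np.load("top0.npy"); print(im[150:170,290:318].mean(2).astype(int))
# jig in side by depth
d=np.load("side0_d.npy");C=cloud("side",d); g=np.zeros((400,640),bool); g[165:235,295:390]=1
m=g&(abs(C[...,2]-40)<4); p=C[m].astype(np.float32); r=cv2.minAreaRect(p[:,:2]); print(len(p),r,cv2.boxPoints(r).round(1).tolist())
E
```

```text
top 172.66666666666666 70.33333333333333
[ 6  5 17  9 92] [586.3  30.6  40. ] len,w [10.94350223 38.12948937] ang 106.36336391550637
side 193.0 103.0
[ 2  2 13  8 54] [589.   30.3  40. ] len,w [13.95788387 35.80075507] ang 101.96419062520236
[[147 151 153 158 163 169 173 166 148 133 133 144 160 169 171 164 152 139
  128 122 117 115 115 113 115 115 114 114]
 [155 163 170 174 181 187 183 173 156 146 155 170 184 190 190 187 177 164
  152 139 127 120 117 116 115 115 116 116]
 [173 181 189 191 194 196 193 186 179 177 183 191 195 196 197 195 192 187
  177 164 151 139 128 121 118 116 115 116]
 [189 194 197 198 199 197 196 192 190 191 194 195 198 199 198 197 197 197
  192 186 178 163 151 139 128 121 118 115]
 [195 200 199 198 197 195 192 187 181 180 186 192 196 197 197 199 199 197
  197 195 190 185 175 165 150 140 131 123]
 [195 198 198 197 196 193 183 168 154 153 163 174 185 193 195 197 198 197
  198 199 196 195 191 185 175 166 155 143]
 [195 198 196 197 195 189 178 154 132 118 126 143 161 175 186 194 197 199
  199 199 199 198 197 195 192 188 179 169]
 [196 198 198 196 196 194 186 169 145 1
[... 2910 characters left out ...]
72 171 170 172 172 172 172 172 172 172 172 172 174
  174 175 175 175 175 175 174 174 176 175]
 [172 171 173 174 173 172 173 172 172 172 172 172 173 174 174 173 174 175
  175 175 174 173 173 173 173 175 175 176]
 [170 171 169 169 171 173 171 172 172 172 173 173 174 174 173 174 173 173
  172 172 173 172 173 174 174 175 178 178]
 [170 166 148 143 157 169 173 172 172 172 173 172 172 172 172 172 171 173
  173 173 174 175 176 176 175 175 174 174]]Traceback (most recent call last):
  File "<stdin>", line 16, in <module>
cv2.error: OpenCV(4.12.0) /io/opencv/modules/imgproc/src/convhull.cpp:143: error: (-215:Assertion failed) total >= 0 && (depth == CV_32F || depth == CV_32S) in function 'convexHull'
```

```bash
cat > go.py <<'E'
import sys
from h import *
s=ctrl.read_state(); p=np.array(s['eef_pos']); Rt=R.from_euler('xyz',s['tool_rot'])
print("t",s['clock'],"pos",p.round(2),"rpy",np.round(s['tool_rot'],4),"F",np.round(s['force'],2),"T",np.round(s['torque'],3),"w",round(s['width'],2),"q",np.round(s['qpos'],2))
if len(sys.argv)>3:
    t=np.array([float(a) for a in sys.argv[1:4]])
    print("slide",(Rt.inv().apply(t-p)).round(2))
    if len(sys.argv)>4:
        dy=np.radians(float(sys.argv[4]))-s['tool_rot'][2]; dy=(dy+np.pi)%(2*np.pi)-np.pi; print("turn",round(-dy,4),"or half", round((-dy+np.pi+np.pi)%(2*np.pi)-np.pi,4))
E
python3 go.py 510.5 -303.5 200 162.5
python3 - <<'E'
from h import *
for n in ("top",):
    im=np.load(n+"0.npy"); C=cloud(n,np.load(n+"0_d.npy")); hsv=cv2.cvtColor(im,cv2.COLOR_BGR2HSV)
    m=(hsv[...,1]>120)&(hsv[...,0]>20)&(hsv[...,0]<40)&(C[...,2]>60); m[:180]=0;m[:,:385]=0
    print("yellow",C[m].mean(0))
    m=(hsv[...,1]>100)&(hsv[...,0]>125)&(hsv[...,0]<160)&(C[...,2]>60); m[:180]=0;m[:,:385]=0
    print("purple",C[m].mean(0))
E
```

```text
t 0.1 pos [289.92 581.14 230.5 ] rpy [-3.1399  0.      2.6788] F [-0.07 -0.15 -0.13] T [-0.045  0.033  0.036] w 85.54 q [-1.17  0.63  0.04  1.52 -0.03  1.   -0.02]
slide [-592.33 -693.06   31.68]
turn -0.1574 or half 2.9842
yellow [ 499.35536384 -210.51787669   88.93427845]
purple [ 421.41376403 -231.165521     89.25701747]
```

>>> play_rows:
  slide:
    - [-39,-46,0]
    - [-78,-91,0]
    - [-117,-137,0]
    - [-156,-182,0]
    - [-195,-228,0]
  turn: [-0.05,-0.1,-0.157,-0.157,-0.157]
  fingers: [0.5,0.5,0.5,0.5,0.5]

```text
clock: 0.72
eef_pos: [362.9, 288.1, 230.8]
tool_rot: [-3.14, -0.0, 2.836]
force: [1.2, -0.7, 1.2]
width: 43.0
```

```bash
python3 go.py 510.5 -303.5 200 162.5
```

```text
t 0.725 pos [362.87 288.05 230.76] rpy [-3.1398e+00 -1.0000e-04  2.8359e+00] F [ 1.18 -0.65  1.22] T [ 0.058 -0.109  0.079] w 43.05 q [-0.74  0.37  0.    2.02 -0.    0.76  0.53]
slide [-318.82 -519.64   31.68]
turn -0.0003 or half 3.1413
```

>>> play_rows:
  slide:
    - [-31,-51,0]
    - [-62,-102,0]
    - [-94,-153,0]
    - [-125,-204,0]
    - [-156,-255,0]
  turn: [0,0,0,0,0]
  fingers: [0.5,0.5,0.5,0.5,0.5]

```text
clock: 1.35
eef_pos: [435.1, -3.9, 231.2]
tool_rot: [-3.14, 0.0, 2.836]
force: [0.2, 0.5, 0.4]
width: 43.0
```

```bash
python3 go.py 510.5 -303.5 180 162.5
```

```text
t 1.35 pos [435.08  -3.9  231.24] rpy [-3.1400e+00  1.0000e-04  2.8361e+00] F [0.15 0.48 0.38] T [-0.025 -0.082  0.012] w 43.02 q [-0.11  0.33  0.08  2.09 -0.03  0.73  1.25]
slide [-162.02 -262.97   51.68]
turn -0.0 or half 3.1416
```

>>> play_rows:
  slide:
    - [-32,-53,0]
    - [-65,-105,0]
    - [-97,-158,0]
    - [-130,-210,15]
    - [-162,-263,30]
  turn: [0,0,0,0,0]
  fingers: [0.5,0.5,0.5,0.5,0.5]

```text
clock: 1.98
eef_pos: [510.4, -303.2, 201.6]
tool_rot: [-3.14, 0.0, 2.836]
force: [0.5, 0.6, 0.6]
width: 43.0
```

```bash
python3 go.py 510.5 -303.5 125 162.5
```

```text
t 1.975 pos [ 510.41 -303.23  201.61] rpy [-3.1405e+00  3.0000e-04  2.8364e+00] F [0.52 0.63 0.58] T [-0.002 -0.08  -0.013] w 43.0 q [ 0.42  0.58  0.11  1.72 -0.08  0.85  1.82]
slide [-0.14 -0.14 76.61]
turn 0.0002 or half -3.1414
```

Descend to just above the paddle and look.

>>> play_rows:
  slide:
    - [0,0,50]
    - [0,0,90]
    - [0,0,90]
  turn: [0,0,0]
  fingers: [0.5,0.5,0.5]

```text
clock: 2.35
eef_pos: [507.9, -301.9, 108.5]
tool_rot: [3.141, -0.007, 2.836]
force: [0.7, -0.0, 0.4]
width: 42.6
```

```bash
python3 - <<'E'
from h import *
im,d=vision.get_image("side"); cv2.imwrite("pics/s1.png",cv2.resize(im[190:310,330:480],None,fx=5,fy=5,interpolation=cv2.INTER_CUBIC))
s=ctrl.read_state(); print(s['eef_pos'],s['width'])
E
```

```text
[ 509.60319979 -302.90287103  110.74289882] 42.91942050503236
```

View pics/s1.png

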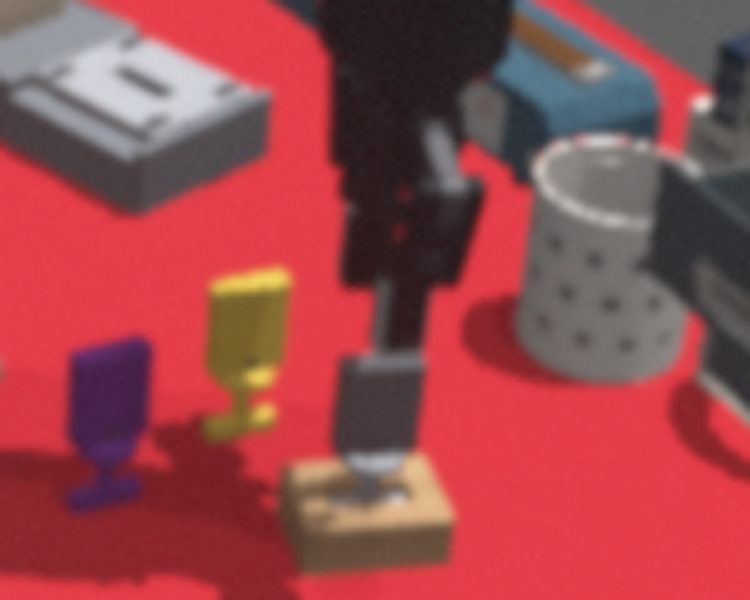

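```bash
python3 - <<'E'
from h import *
p=proj("side",[[509.6,-302.9,110.7],[510.5,-303.5,92],[510.5,-303.5,69]]); print(p,(p-[330,190])*5)
E
```

```text
[[405.07312691 253.65639596]
 [404.74536884 261.29941373]
 [403.70383867 270.46343521]] [[375.36563457 318.28197978]
 [373.72684419 356.49706863]
 [368.51919337 402.31717603]]
```

>>> play_rows:
  slide:
    - [0,-0.5,20]
    - [0,-0.5,40]
    - [0,-0.5,58]
    - [0,-0.5,58]
  turn: [0,0,0,0]
  fingers: [0.5,0.5,0.5,0.5]

```text
clock: 2.9
eef_pos: [509.2, -303.1, 52.7]
tool_rot: [-3.141, -0.003, 2.837]
force: [0.5, 0.2, 0.3]
width: 42.6
```

```bash
python3 go.py 510.5 -303.5 53 162.5
```

```text
t 2.9 pos [ 509.23 -303.07   52.7 ] rpy [-3.1412 -0.0033  2.8368] F [0.47 0.23 0.26] T [-0.037 -0.003  0.005] w 42.59 q [ 0.44  0.79  0.07  1.81 -0.1   0.54  1.85]
slide [-1.34 -0.03 -0.3 ]
turn 0.0006 or half -3.141
```

>>> play_rows:
  slide:
    - [-1,0,0]
    - [-1,0,0]
    - [-1,0,0]
    - [-1,0,0]
    - [-1,0,0]
  turn: [0,0,0,0,0]
  fingers: [0.25,0.15,0,0,0]

```text
clock: 3.52
eef_pos: [511.0, -303.8, 53.7]
tool_rot: [-3.141, -0.001, 2.837]
force: [0.7, 1.1, 5.9]
width: 11.5
```

```bash
python3 go.py 510.5 -303.5 53 162.5
```

```text
t 3.525 pos [ 511.02 -303.77   53.72] rpy [-3.1409e+00 -1.2000e-03  2.8367e+00] F [0.72 1.05 5.91] T [ 0.096 -0.031 -0.022] w 11.46 q [ 0.44  0.79  0.07  1.81 -0.1   0.55  1.85]
slide [0.57 0.1  0.72]
turn 0.0005 or half -3.141
```

>>> play_rows:
  slide:
    - [0,0,-8]
    - [0,0,-20]
    - [0,0,-60]
    - [0,0,-100]
    - [0,0,-125]
  turn: [0,0,0,0,0]
  fingers: [0,0,0,0,0]

```text
clock: 4.15
eef_pos: [511.7, -304.1, 181.4]
tool_rot: [-3.14, 0.001, 2.837]
force: [0.1, -0.9, -1.8]
width: 11.4
```

```bash
python3 - <<'E'
from h import *
im,d=vision.get_image("side"); np.save("s2.npy",im);np.save("s2d.npy",d);cv2.imwrite("pics/s2.png",cv2.resize(im[170:310,330:480],None,fx=4,fy=4,interpolation=cv2.INTER_CUBIC))
E
python3 go.py 587 30.5 175 106.4
```

```text
t 4.2 pos [ 513.11 -305.02  184.16] rpy [-3.1395  0.0059  2.8365] F [-0.47 -0.04  0.05] T [-0.023 -0.089 -0.031] w 11.17 q [ 0.42  0.6   0.1   1.73 -0.08  0.81  1.83]
slide [ 30.36 342.23   8.26]
turn 0.9795 or half -2.1621
```

View pics/s2.png

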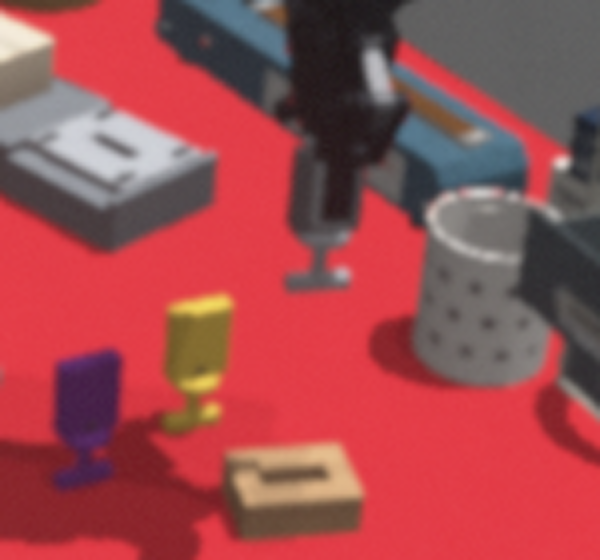

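```bash
python3 - <<'E'
from h import *
for uv in ([330+317/4,170+278/4],[330+285/4,170+279/4],[330+351/4,170+276/4]): print(onz("side",[uv],146).round(1))
C=cloud("side",np.load("s2d.npy")); im=np.load("s2.npy")
hsv=cv2.cvtColor(im,cv2.COLOR_BGR2HSV); m=(hsv[...,1]<110); m[:236]=0;m[245:]=0;m[:,:395]=0;m[:,425:]=0
p=C[m]; p=p[p[:,2]>100]; print(len(p),p.mean(0),p.min(0),p.max(0)); 
for z in np.unique(np.where(m)[0]): 
  q=C[z][m[z]]; print(z,np.where(m[z])[0][[0,-1]],q[0].round(1),q[-1].round(1))
E
```

```text
[[ 513.1 -306.7  146. ]]
[[ 497.8 -300.9  146. ]]
[[ 530.  -312.1  146. ]]
63 [ 512.2216798  -307.32116502  147.19597112] [ 497.08269943 -313.91028246  142.04885754] [ 527.69266188 -301.37737884  156.54925078]
236 [408 410] [ 510.  -305.5  154.4] [ 515.  -305.4  153. ]
237 [408 416] [ 507.8 -308.7  154.4] [ 6.822e+02 -1.119e+02 -5.000e-01]
238 [404 416] [ 503.3 -301.9  149.3] [ 527.7 -309.1  147.2]
239 [402 417] [ 498.6 -302.1  148.2] [ 679.5 -120.4   -1. ]
240 [402 416] [ 498.6 -302.4  146.1] [ 525.  -313.3  145.6]
241 [402 415] [ 497.1 -304.8  145.5] [ 523.6 -312.2  142.9]
```

>>> play_rows:
  slide:
    - [5,57,0]
    - [10,114,0]
    - [15,171,0]
    - [20,228,0]
    - [25,285,0]
  turn: [0.17,0.34,0.51,0.68,0.85]
  fingers: [0,0,0,0,0]

```text
clock: 4.82
eef_pos: [574.8, -23.8, 183.2]
tool_rot: [3.139, 0.005, 1.981]
force: [1.8, -0.3, -2.1]
width: 11.3
```

```bash
python3 go.py 587 30.5 130 106.4
```

```text
t 4.825 pos [574.77 -23.82 183.23] rpy [3.1388 0.0053 1.9808] F [ 1.75 -0.3  -2.12] T [ 0.022 -0.079  0.064] w 11.28 q [-0.25  0.6   0.37  1.79 -0.29  0.79  0.68]
slide [45.22 32.72 53.08]
turn 0.1237 or half -3.0178
```

>>> play_rows:
  slide:
    - [23,16,15]
    - [45,32.5,30]
    - [45,32.5,50]
    - [45,32.5,73]
    - [45,32.5,73]
  turn: [0.06,0.124,0.124,0.124,0.124]
  fingers: [0,0,0,0,0]

```text
clock: 5.45
eef_pos: [585.1, 30.3, 108.3]
tool_rot: [-3.141, 0.004, 1.857]
force: [-0.2, 0.4, -1.8]
width: 11.5
```

```bash
python3 - <<'E'
from h import *
for n,b in (("side",(300,140,400,230)),("top",(260,130,340,190))):
    im,d=vision.get_image(n); np.save(n+"3.npy",im);np.save(n+"3d.npy",d);cv2.imwrite(f"pics/{n}3.png",cv2.resize(im[b[1]:b[3],b[0]:b[2]],None,fx=6,fy=6,interpolation=cv2.INTER_CUBIC))
E
python3 go.py 587 30.5 90 106.4
```

```text
t 5.55 pos [587.    29.91 110.34] rpy [3.1383 0.005  1.8564] F [-0.86 -0.45 -2.05] T [-0.026 -0.053  0.001] w 11.1 q [-0.33  0.72  0.36  1.81 -0.38  0.67  0.54]
slide [ 0.67  0.1  20.33]
turn -0.0006 or half 3.141
```

View pics/side3.png

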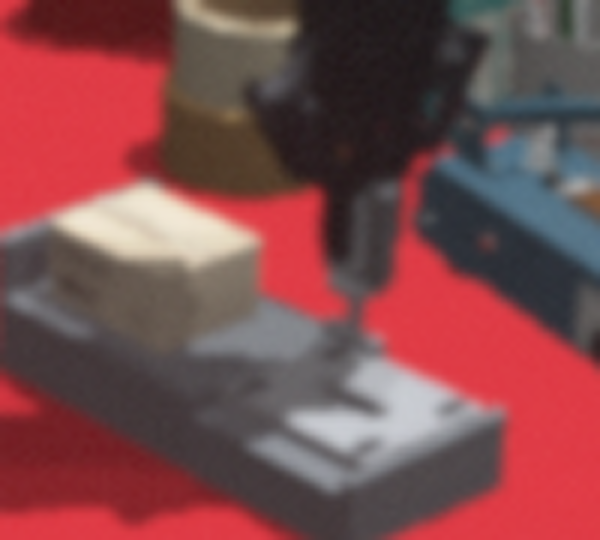

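View pics/top3.png

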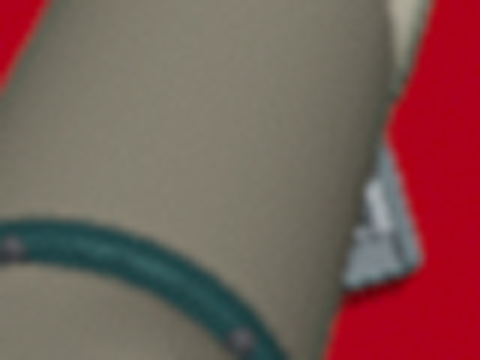

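```bash
python3 - <<'E'
from h import *
for n,b,ths in (("top",(290,150,318,168),(130,140,150,160)),("side",(350,200,368,213),(140,150,160,170,180))):
    g=np.load(n+"0.npy").mean(2).astype(np.float32)[b[1]:b[3],b[0]:b[2]]
    G=cv2.resize(g,None,fx=8,fy=8,interpolation=cv2.INTER_CUBIC)
    for t in ths:
        k,l,st,ce=cv2.connectedComponentsWithStats((G<t).astype(np.uint8)); i=1+np.argmax(st[1:,4])
        v,u=np.where(l==i); P=onz(n,np.c_[(u+.5)/8-.5+b[0],(v+.5)/8-.5+b[1]],40)
        r=cv2.minAreaRect(P[:,:2].astype(np.float32)); print(n,t,"area",P.mean(0).round(1),"rect",np.round(r[0],1),np.round(r[1],1),round(r[2],1))
C=cloud("side",np.load("side0_d.npy")); g=np.zeros((400,640),bool); g[165:235,295:390]=1
m=g&(abs(C[...,2]-40)<4); p=C[m].astype(np.float32); r=cv2.minAreaRect(np.ascontiguousarray(p[:,:2])); print(len(p),r,cv2.boxPoints(r).round(1).tolist())
E
python3 go.py
```

```text
top 130 area [586.2  30.5  40. ] rect [586.2  30.4] [11.2 38.5] 17.0
top 140 area [586.1  30.6  40. ] rect [586.2  30.5] [12.5 39.9] 17.4
top 150 area [586.   30.7  40. ] rect [586.   30.4] [13.8 41.3] 16.9
top 160 area [586.   30.7  40. ] rect [585.8  30.5] [15.7 42.7] 16.0
side 140 area [589.   30.1  40. ] rect [588.8  30.6] [11. 35.] 15.1
side 150 area [588.9  30.3  40. ] rect [588.7  30.6] [13.3 37.3] 16.8
side 160 area [589.   30.4  40. ] rect [588.9  31. ] [15.4 39.9] 15.2
side 170 area [589.   30.6  40. ] rect [588.7  31. ] [18.2 42.6] 16.8
side 180 area [589.   30.8  40. ] rect [588.8  31.3] [21.1 46. ] 15.8
1066 ((621.0899047851562, 91.70414733886719), (255.5570831298828, 237.75694274902344), 6.604290962219238) [[480.5, 195.10000610351562], [507.79998779296875, -41.099998474121094], [761.7000122070312, -11.699999809265137], [734.2999877929688, 224.5]]
t 5.55 pos [587.    29.91 110.34] rpy [3.1383 0.005  1.8564] F [-0.86 -0.45 -2.05] T [-0.026 -0.053  0.001] w 11.1 q [-0.33  0.72  0.36  1.81 -0.38  0.67  0.54]
```

>>> play_rows:
  slide:
    - [0.7,0,10]
    - [0.7,0,20]
    - [0.7,0,23]
    - [0.7,0,23]
  turn: [0,0,0,0]
  fingers: [0,0,0,0]

```text
clock: 6.05
eef_pos: [586.7, 30.4, 87.0]
tool_rot: [3.139, 0.005, 1.856]
force: [0.2, 0.1, -1.3]
width: 11.0
```

```bash
python3 - <<'E'
from h import *
im,d=vision.get_image("side"); np.save("side4.npy",im);np.save("side4d.npy",d);cv2.imwrite(f"pics/side4.png",cv2.resize(im[150:220,320:390],None,fx=8,fy=8,interpolation=cv2.INTER_CUBIC))
E
python3 go.py 587 30.5 82 106.4
```

```text
t 6.1 pos [586.94  30.39  87.27] rpy [3.1384 0.0051 1.8563] F [-0.41 -0.91 -0.99] T [ 0.024 -0.018  0.006] w 11.47 q [-0.31  0.76  0.34  1.83 -0.4   0.62  0.55]
slide [0.12 0.07 5.27]
turn -0.0007 or half 3.1409
```

View pics/side4.png

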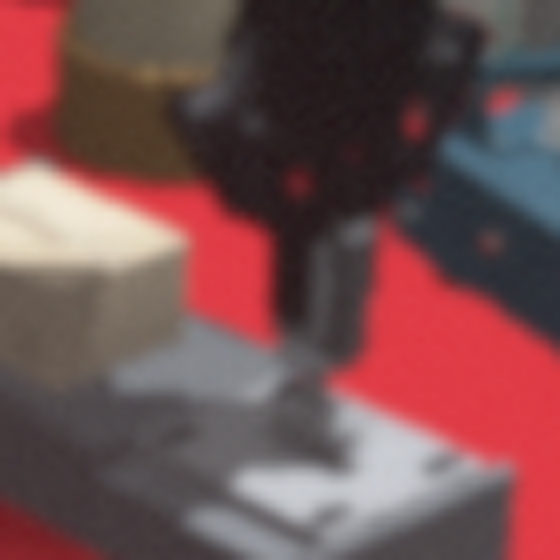

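>>> play_rows:
  slide:
    - [0,0,2]
    - [0,0,4]
    - [0,0,5]
    - [0,0,6]
    - [0,0,6]
  turn: [0,0,0,0,0]
  fingers: [0,0,0,0,0]

```text
clock: 6.72
eef_pos: [586.9, 30.4, 81.2]
tool_rot: [3.138, 0.005, 1.856]
force: [0.1, -0.1, -1.7]
width: 11.0
```

```bash
python3 go.py 587 30.5 82 106.4
```

```text
t 6.725 pos [586.93  30.4   81.21] rpy [3.1385 0.005  1.8564] F [ 0.06 -0.06 -1.66] T [0.008 0.033 0.034] w 11.0 q [-0.31  0.76  0.33  1.83 -0.4   0.61  0.55]
slide [ 0.07  0.1  -0.79]
turn -0.0007 or half 3.1409
```

>>> play_rows:
  slide:
    - [0,0,1]
    - [0,0,2]
    - [0,0,2]
    - [0,0,2]
  turn: [0,0,0,0]
  fingers: [0,0,0,0]

```text
clock: 7.22
eef_pos: [587.0, 30.4, 79.2]
tool_rot: [3.138, 0.005, 1.856]
force: [0.5, -0.7, -0.8]
width: 11.3
```

```bash
python3 go.py 587 30.5 82 106.4
```

```text
t 7.225 pos [586.96  30.38  79.21] rpy [3.1385 0.0051 1.8563] F [ 0.53 -0.7  -0.8 ] T [ 0.001  0.078 -0.026] w 11.33 q [-0.31  0.77  0.33  1.83 -0.4   0.61  0.56]
slide [ 0.09  0.09 -2.79]
turn -0.0007 or half 3.1409
```

>>> play_rows:
  slide:
    - [0,0,1]
    - [0,0,2]
    - [0,0,3]
    - [0,0,3]
  turn: [0,0,0,0]
  fingers: [0,0,0,0]

```text
clock: 7.72
eef_pos: [586.9, 30.4, 76.1]
tool_rot: [3.139, 0.005, 1.856]
force: [0.9, -0.1, -1.5]
width: 11.5
```

```bash
python3 go.py 587 30.5 82 106.4
```

```text
t 7.725 pos [586.88  30.38  76.1 ] rpy [3.1387 0.005  1.8563] F [ 0.89 -0.13 -1.49] T [ 0.015 -0.019 -0.004] w 11.5 q [-0.31  0.77  0.33  1.83 -0.4   0.6   0.56]
slide [ 0.05  0.17 -5.9 ]
turn -0.0007 or half 3.1409
```

>>> play_rows:
  slide:
    - [0,0,1]
    - [0,0,2.5]
    - [0,0,4]
    - [0,0,5]
    - [0,0,5]
  turn: [0,0,0,0,0]
  fingers: [0,0,0,0,0]

```text
clock: 8.35
eef_pos: [586.8, 30.3, 71.0]
tool_rot: [3.139, 0.005, 1.856]
force: [0.2, 0.3, -1.7]
width: 10.9
```

```bash
python3 go.py 587 30.5 82 106.4
```

```text
t 8.35 pos [586.83  30.34  71.  ] rpy [3.1389 0.005  1.8563] F [ 0.23  0.34 -1.7 ] T [ 0.007 -0.045  0.044] w 10.92 q [-0.3   0.78  0.33  1.83 -0.41  0.59  0.56]
slide [  0.05   0.24 -11.  ]
turn -0.0007 or half 3.1409
```

>>> play_rows:
  slide:
    - [0,0,1]
    - [0,0,2]
    - [0,0,3]
    - [0,0,3]
  turn: [0,0,0,0]
  fingers: [0,0,0,0]

```text
clock: 8.85
eef_pos: [587.0, 30.3, 68.3]
tool_rot: [3.138, 0.005, 1.856]
force: [-2.2, -0.2, 4.9]
width: 11.3
```

```bash
python3 go.py 587 30.5 82 106.4
```

```text
t 8.85 pos [586.98  30.29  68.32] rpy [3.1385 0.005  1.8563] F [-2.21 -0.23  4.85] T [0.02  0.334 0.017] w 11.28 q [-0.3   0.78  0.32  1.83 -0.41  0.58  0.56]
slide [  0.13   0.12 -13.68]
turn -0.0007 or half 3.1409
```

>>> play_rows:
  slide:
    - [0,0,2]
    - [0,0,4]
    - [0,0,6]
    - [0,0,7.5]
    - [0,0,7.5]
  turn: [0,0,0,0,0]
  fingers: [0,0,0,0,0]

```text
clock: 9.48
eef_pos: [587.0, 30.2, 61.7]
tool_rot: [3.138, 0.005, 1.856]
force: [-3.0, 0.0, 10.9]
width: 11.1
```

```bash
python3 go.py 587 30.5 82 106.4
```

```text
t 9.475 pos [587.03  30.23  61.66] rpy [3.1382 0.0046 1.8561] F [-2.980e+00  1.000e-02  1.088e+01] T [ 0.051  0.768 -0.008] w 11.08 q [-0.3   0.79  0.32  1.84 -0.41  0.57  0.57]
slide [  0.18   0.12 -20.34]
turn -0.0009 or half 3.1406
```

>>> play_rows:
  slide:
    - [0,-0.4,0.5]
    - [0,-0.4,1]
    - [0,-0.4,1]
  turn: [0,0,0]
  fingers: [0,0,0]

```text
clock: 9.85
eef_pos: [587.0, 30.2, 61.7]
tool_rot: [3.137, 0.004, 1.856]
force: [-2.3, 0.5, 10.9]
width: 11.6
```

```bash
python3 go.py 587 30.5 82 106.4
```

```text
t 9.85 pos [586.99  30.19  61.69] rpy [3.1372 0.0043 1.856 ] F [-2.33  0.48 10.87] T [0.21  0.724 0.026] w 11.56 q [-0.3   0.79  0.32  1.84 -0.42  0.57  0.57]
slide [  0.2    0.19 -20.31]
turn -0.001 or half 3.1406
```

>>> play_rows:
  slide:
    - [0,-0.6,1]
    - [0,-0.6,2.3]
    - [0,-0.6,2.3]
  turn: [0,0,0]
  fingers: [0,0,0]

```text
clock: 10.22
eef_pos: [586.9, 30.2, 60.5]
tool_rot: [3.136, 0.004, 1.856]
force: [-2.2, 0.6, 12.6]
width: 11.0
```

```bash
python3 go.py 587 30.5 82 106.4
```

```text
t 10.225 pos [586.93  30.2   60.54] rpy [3.1358 0.004  1.856 ] F [-2.17  0.56 12.59] T [ 0.082  0.697 -0.034] w 11.05 q [-0.3   0.79  0.31  1.84 -0.42  0.57  0.57]
slide [  0.19   0.27 -21.46]
turn -0.001 or half 3.1405
```

>>> play_rows:
  slide:
    - [0,0,1]
    - [0,0,1]
    - [0,0,1]
  turn: [0.1,0.2,0.3]
  fingers: [0,0,0]

```text
clock: 10.6
eef_pos: [587.8, 30.1, 60.9]
tool_rot: [3.133, 0.002, 1.553]
force: [-1.8, -0.0, 11.2]
width: 11.3
```

```bash
python3 go.py 586.5 30.3 60.5 16.4
```

```text
t 10.6 pos [587.79  30.07  60.86] rpy [3.1329e+00 1.6000e-03 1.5527e+00] F [-1.790e+00 -1.000e-02  1.123e+01] T [0.084 0.52  0.064] w 11.35 q [-0.34  0.81  0.39  1.84 -0.52  0.59  0.36]
slide [ 0.21 -1.3   0.34]
turn 1.2664 or half -1.8751
```

>>> play_rows:
  slide:
    - [0,-0.4,1]
    - [0,-0.8,1]
    - [0,-1.2,1.2]
    - [0,-1.2,1.2]
    - [0,-1.2,1.2]
  turn: [0.15,0.3,0.45,0.6,0.75]
  fingers: [0,0,0,0,0]

```text
clock: 11.22
eef_pos: [587.5, 30.0, 60.9]
tool_rot: [3.133, -0.006, 0.798]
force: [-2.3, 0.5, 11.2]
width: 11.2
```

```bash
python3 go.py 586.5 30.3 60.5 16.4
```

```text
t 11.225 pos [587.48  29.95  60.94] rpy [ 3.1328 -0.0064  0.7982] F [-2.3   0.51 11.17] T [-0.103  0.623  0.056] w 11.2 q [-0.46  0.86  0.59  1.85 -0.75  0.66 -0.19]
slide [-0.43 -0.95  0.43]
turn 0.512 or half -2.6296
```

>>> play_rows:
  slide:
    - [0,-0.4,1]
    - [-0.2,-0.8,1]
    - [-0.4,-1.0,1.2]
    - [-0.4,-1.0,1.2]
    - [-0.4,-1.0,1.2]
  turn: [0.15,0.3,0.45,0.512,0.512]
  fingers: [0,0,0,0,0]

```text
clock: 11.85
eef_pos: [587.5, 29.3, 61.0]
tool_rot: [3.135, -0.012, 0.286]
force: [-0.7, -0.2, 11.3]
width: 11.4
```

```bash
python3 go.py 586.5 30.3 60.5 16.4
```

```text
t 11.85 pos [587.52  29.34  61.02] rpy [ 3.135  -0.0118  0.2856] F [-0.73 -0.16 11.33] T [-0.187  0.565  0.022] w 11.35 q [-0.53  0.9   0.72  1.85 -0.88  0.73 -0.58]
slide [-0.71 -1.21  0.51]
turn -0.0006 or half 3.141
```

>>> play_rows:
  slide:
    - [0,-0.6,-1]
    - [0,-1,-2.5]
    - [0,-1,-4]
    - [0,-1,-5]
    - [0,-1,-5]
  turn: [0,0,0,0,0]
  fingers: [0,0,0,0,0]

```text
clock: 12.48
eef_pos: [587.5, 29.4, 66.5]
tool_rot: [3.134, -0.012, 0.285]
force: [-1.7, -1.2, 6.7]
width: 11.4
```

```bash
python3 go.py 586.5 30.3 60.5 16.4
```

```text
t 12.475 pos [587.48  29.36  66.55] rpy [ 3.1335 -0.0123  0.2854] F [-1.69 -1.24  6.65] T [-0.28   0.42   0.039] w 11.39 q [-0.53  0.89  0.73  1.85 -0.87  0.74 -0.59]
slide [-0.75 -1.23  6.03]
turn -0.0009 or half 3.1407
```

>>> play_rows:
  slide:
    - [0,-0.5,-0.8]
    - [0,-0.5,-1.3]
    - [0,-0.5,-1.3]
  turn: [0,0,0]
  fingers: [0,0,0]

```text
clock: 12.85
eef_pos: [587.4, 29.4, 67.8]
tool_rot: [3.133, -0.012, 0.285]
force: [-0.6, -2.0, 2.4]
width: 11.1
```

```bash
python3 go.py 586.5 30.3 60.5 16.4
```

```text
t 12.85 pos [587.42  29.41  67.76] rpy [ 3.1327 -0.0123  0.2853] F [-0.59 -2.04  2.38] T [-0.448  0.195 -0.   ] w 11.09 q [-0.53  0.89  0.73  1.85 -0.87  0.74 -0.59]
slide [-0.72 -1.18  7.24]
turn -0.001 or half 3.1406
```

>>> play_rows:
  slide:
    - [0,0,0]
    - [0,0,0]
    - [0,0,0]
  turn: [0,0,0]
  fingers: [0.2,0.35,0.4]

```text
clock: 13.22
eef_pos: [587.4, 29.7, 67.6]
tool_rot: [3.133, -0.012, 0.286]
force: [0.5, 0.1, 0.0]
width: 34.2
```

```bash
python3 - <<'E'
from h import *
im,d=vision.get_image("side"); cv2.imwrite(f"pics/side5.png",cv2.resize(im[150:220,320:390],None,fx=8,fy=8,interpolation=cv2.INTER_CUBIC))
E
python3 go.py
```

```text
t 13.275 pos [587.38  29.68  67.63] rpy [ 3.133  -0.0122  0.2855] F [-0.16 -0.43 -0.17] T [ 0.038  0.025 -0.011] w 34.27 q [-0.53  0.89  0.73  1.85 -0.87  0.74 -0.59]
```

View pics/side5.png

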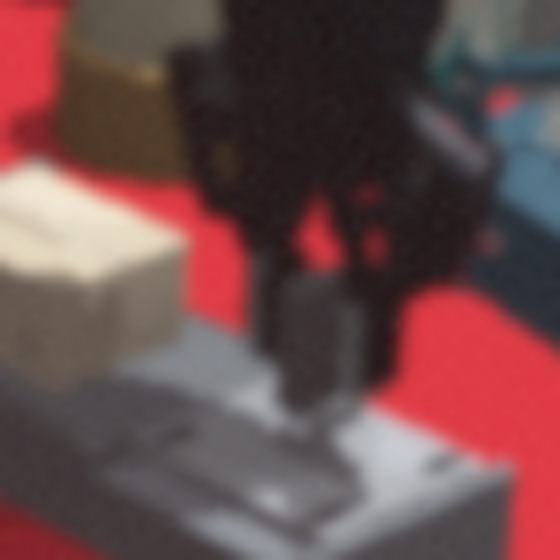

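The picture shows the stop standing in the plate, paddle at crop (320,340), with both fingers clear of its faces. I'll retreat straight up.

>>> play_rows:
  slide:
    - [0,0,-15]
    - [0,0,-40]
    - [0,0,-80]
    - [0,0,-130]
    - [0,0,-180]
  turn: [0,0,0,0,0]
  fingers: [0.4,0.4,0.4,0.4,0.4]

```text
clock: 13.9
eef_pos: [584.6, 30.4, 250.1]
tool_rot: [3.133, -0.013, 0.285]
force: [1.6, 0.3, 0.6]
width: 33.9
```

>>> play_rows:
  slide:
    - [-30,50,0]
    - [-60,100,0]
    - [-90,150,0]
    - [-110,190,0]
    - [-110,190,0]
  turn: [0,0,0,0,0]
  fingers: [0.4,0.4,0.4,0.4,0.4]

```text
clock: 14.52
eef_pos: [530.7, -188.0, 252.3]
tool_rot: [3.13, -0.014, 0.277]
force: [0.0, 0.5, 0.2]
width: 34.2
```

```bash
python3 - <<'E'
from h import *
for n,b in (("side",(290,140,390,230)),("top",(215,125,345,245))):
    im,d=vision.get_image(n); np.save(n+"6.npy",im);np.save(n+"6d.npy",d);cv2.imwrite(f"pics/{n}6.png",cv2.resize(im[b[1]:b[3],b[0]:b[2]],None,fx=5,fy=5,interpolation=cv2.INTER_CUBIC))
    C=cloud(n,d); m=(C[...,2]>(100 if n=="top" else 97))&(C[...,2]<112)&(abs(C[...,0]-587)<40)&(abs(C[...,1]-30)<40)
    p=C[m].astype(np.float32)
    print(n,len(p)); 
    if len(p)>4: print(p.mean(0),p.max(0),cv2.minAreaRect(np.ascontiguousarray(p[:,:2])))
E
python3 go.py
```

```text
side 62
[588.9091    25.927633 103.30182 ] [608.9054   36.93304 108.95907] ((590.174072265625, 27.88287353515625), (37.58189392089844, 14.13267993927002), 16.331647872924805)
top 70
[588.9135    30.517864 106.04608 ] [606.69586   38.634968 111.15439 ] ((589.0938720703125, 30.685543060302734), (35.54193878173828, 11.779059410095215), 16.275230407714844)
t 14.625 pos [ 532.29 -183.04  251.11] rpy [ 3.1331 -0.0137  0.2835] F [0.01 0.43 0.53] T [-0.012  0.031 -0.014] w 34.11 q [-0.28  0.63  0.92  1.77 -0.59  1.02 -0.42]
```

View pics/side6.png

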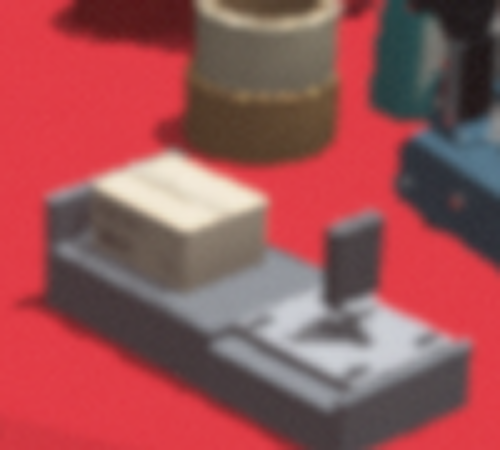

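View pics/top6.png

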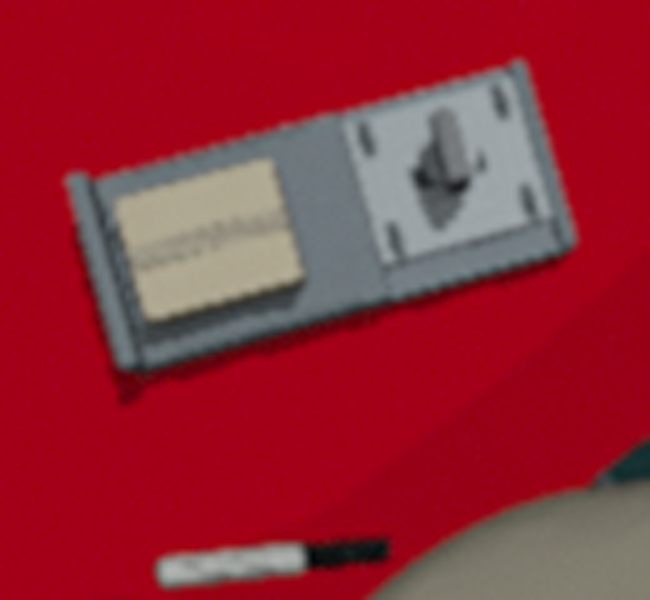

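>>> play_rows:
  slide:
    - [0,0,0]
    - [0,0,0]
    - [0,0,0]
  turn: [0,0,0]
  fingers: [0.4,0.4,0.4]

```text
clock: 15.0
eef_pos: [532.5, -182.2, 251.0]
tool_rot: [3.133, -0.014, 0.285]
force: [-0.3, 0.9, 0.1]
width: 34.2
```

```bash
python3 -c "
from cell import ctrl; print(ctrl.finish_job())"
```

```text
the job is handed in; nothing more can be done
None
```

The grey box stop is locked in the jig, and I handed the job in at about 15 s; no verdict is given. I lifted it from its rest and passed the crossbar through the slot, which was clamped about 5 to 8 mm toward +x. It went in on the first try. I pressed the pad about 8 to 9 mm, with wrist readings up to about 13 N. Then I turned it a quarter turn, let it rise into the notches, released it and backed the arm away.

**Last checks:**
- **Height:** the top view puts the stop's top face at a mean of 106 mm, which is 26 mm plus the 80 mm stop, as it should be when locked.
- **Alignment:** the paddle lies at 16.3°, against a slot squared at 16.4°.
- **Position:** it stands about 6 to 8 mm from the slot's middle position, where 17 mm is allowed.
- **Surroundings:** the carton and marker look where they were, and the arm is clear, with wrist readings under 1 N. I did not look again at the tape measure or the squeegee card.

**Disagreements:** before insertion, the two cameras differed by about 3 mm on the slot's x position (586 from the top, 589 from the side). I aimed between them at 587. After release, the side view averaged a little lower on the paddle (103 mm), because it also caught points on the paddle's face. I did not measure the stop's tilt directly.

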